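Press the glued inlays home

TASK

The terracotta inlays on the round board stand proud of their plaster blocks; glue was brushed under three of them, so with a fingertip gently press first the disc, then the square, then the cross, each down until it is level with its block or rests on its ledge just below. The bar has no glue yet: leave it standing as it is, do not pull any inlay out, and leave the cup, the hedgehog, the brush and the rib where they are.

Things in the scene. Friction and masses are not known exactly. Their poses are not given: they have to be found in the camera images.
- board: Round wooden ware board, 310 mm across, 15 mm thick, fixed to the table; origin at the centre of its underside on the table, z up. The four plaster blocks sit on it in a 2 x 2 square, centres 80 mm apart.
- block_disc: Pale plaster block 76 x 76 mm, 26 mm high, fixed on the board, with the disc inlay in its middle; origin at the centre of its underside (15 mm above the table), so its top face is 41 mm above the table. Which of the four places it has varies. Block and inlay chip if pressed with more than 20 N.
- disc_top (a point): Centre of the flat top face of the disc inlay: terracotta, round disc, 47 mm across, 20 mm thick, standing 6 to 8 mm proud of its block at first. The point moves with the inlay; x, y along the block's sides, z up.
- disc (a joint): Depth of the disc inlay, in m: 0 = top face 8 mm proud, 0.008 = level with the block face, 0.010 = hard stop on its ledge, 2 mm below the face; negative = pulled up. Starts at 0 to 0.002. Slides straight down against a steady friction of about 3 N (a little more when pushed faster); no spring: it stays where it is left.
- block_square: Pale plaster block 76 x 76 mm, 26 mm high, fixed on the board, with the square inlay in its middle; origin at the centre of its underside (15 mm above the table), so its top face is 41 mm above the table. Which of the four places it has varies. Block and inlay chip if pressed with more than 20 N.
- square_top (a point): Centre of the flat top face of the square inlay: terracotta, square, 39 x 39 mm, 20 mm thick, standing 6 to 8 mm proud of its block at first. The point moves with the inlay; x, y along the block's sides, z up.
- square (a joint): Depth of the square inlay, in m: 0 = top face 8 mm proud, 0.008 = level with the block face, 0.010 = hard stop on its ledge, 2 mm below the face; negative = pulled up. Starts at 0 to 0.002. Slides straight down against a steady friction of about 3 N (a little more when pushed faster); no spring: it stays where it is left.
- block_cross: Pale plaster block 76 x 76 mm, 26 mm high, fixed on the board, with the cross inlay in its middle; origin at the centre of its underside (15 mm above the table), so its top face is 41 mm above the table. Which of the four places it has varies. Block and inlay chip if pressed with more than 20 N.
- cross_top (a point): Centre of the flat top face of the cross inlay: terracotta, plus-shaped cross, two arms 53 mm long and 24 mm wide, 20 mm thick, standing 6 to 8 mm proud of its block at first. The point moves with the inlay; x, y along the block's sides, z up.
- cross (a joint): Depth of the cross inlay, in m: 0 = top face 8 mm proud, 0.008 = level with the block face, 0.010 = hard stop on its ledge, 2 mm below the face; negative = pulled up. Starts at 0 to 0.002. Slides straight down against a steady friction of about 3 N (a little more when pushed faster); no spring: it stays where it is left.
- block_bar: Pale plaster block 76 x 76 mm, 26 mm high, fixed on the board, with the bar inlay in its middle; origin at the centre of its underside (15 mm above the table), so its top face is 41 mm above the table. Which of the four places it has varies. Block and inlay chip if pressed with more than 20 N.
- bar_top (a point): Centre of the flat top face of the bar inlay: terracotta, narrow bar, 21 mm (block x) by 55 mm (block y), 20 mm thick, standing 6 to 8 mm proud of its block at first. The point moves with the inlay; x, y along the block's sides, z up.
- bar (a joint): Depth of the bar inlay, in m: 0 = top face 8 mm proud, 0.008 = level with the block face, 0.010 = hard stop on its ledge, 2 mm below the face; negative = pulled up. Starts at 0 to 0.002. Slides straight down against a steady friction of about 3 N (a little more when pushed faster); no spring: it stays where it is left.
- cup: Loose white cup without handle, 52 mm across, 62 mm high, standing on the board's rim; origin at the centre of its underside. Leave alone.
- hedgehog: Loose terracotta hedgehog figure, about 62 mm long, 54 mm wide, 39 mm high, on the board's rim; origin under its middle. Leave alone.
- brush: Loose brush lying on the table beside the board, handle along its x axis; origin under its middle. Leave alone.
- rib: Loose dark wooden rib (scraper), 100 x 50 x 8 mm, lying on the table beside the board; origin at the centre of its underside. Leave alone.

How it is judged:
By the outcome, as a careful person would: the job done as asked, in the order asked, and still so for the second after the job is handed in, with the robot touching nothing.
It also fails if it takes over 51 s, if anything falls off the work surface, if the arm or the gripper's body presses on something with over 40 N, if the wrist force passes 120 N, or if a joint passes its speed limit or range.

ROBOT

A 6-joint arm with a two-finger parallel gripper is mounted at the origin on the work surface. World frame = base frame: x ahead of the robot, y to its left, z up, the work surface at z = 0. Lengths are in m, angles in rad, forces in N, time in s.
With the tool pointing down it reaches from about 0.35 to 0.8 m from the base axis. Payload 7.3 kg.
Tool frame: the origin (TCP) lies midway between the tips of the shut fingers; the grasp point (between the pads) lies 19 mm behind it; z points along the fingers, y is the line along which they close (so a half turn about z gives the same grasp; the last joint's range is limited). The gripper opens to 85 mm and grips with 20 to 120 N. Pads are 22 mm wide; open, the fingers measure 114 mm over their backs; the gripper's body (76 mm by 85 mm) begins 54 mm behind the grasp point. The pads swing forward as they close: fully open they stand 13 mm farther back than shut.
Start: joints at [1.012, 0.342, 1.524, -0, 1.275, -0.146], TCP at [0.211, 0.481, 0.21] pointing down, gripper open.
Joint ranges: [-2.53, 2.53], [-0.77, 2.02], [0.04, 2.7], [-1, 4.14], [0.28, 2.66], [-3.11, 3.11]. Speed limits (rad/s): [2.57, 2.57, 3.14, 3.14, 3.14, 3.14].

INTERFACE

Orientations are given as a rotation vector (axis times angle).
In Python, from rig import readout, imaging, job, find_in, masks_of, place_of gives the robot as it stands.
- The arm moves only by the tool move_arm, never from a script. Its argument "commands" is one flat list of numbers, 5 for each row, row after row: the shift along the tool's x, y, z in mm, then the turn about the tool's z in degrees, then the finger opening in mm, from 0 to 85.4. A call has 1 to 20 rows; each row is the pose to reach, as a shift and turn from the pose commanded when the call began, along the tool's axes at that moment; what a row does not reach only later rows make up. A row lasts 1/10 s, in which the tool goes at most 50 mm and 8.59 degrees, less where a joint would pass 70% of its speed; a pose out of reach is approached as far as the arm can. A call with a gripper value outside its range is refused whole. The fingers move at their own pace and stop on an object; the grip force is fixed at half the most. Time passes only in rows, so rows that repeat a pose let the fingers close. It gives the time, the measured TCP pose, the force, the opening and the grip force at its end, in the units of the state.
- readout.read_state(): the state, without advancing time (a new reading comes with each control period).
- imaging.get_image(name): name is "scene" or "top" or "wrist"; returns a dict with "pixels" (384x512x3 uint8, red, green, blue), "z_map" (384x512 float32, m along the optical axis (not along the pixel's ray), 0 where there is no reading), "vertical_fov" (degrees; the focal length in pixels is half the picture's height over the tangent of half this angle, whatever the lens; pixels are square), "cx", "cy" (the principal point, pixels), "pose" (4x4, takes a point from camera to world coordinates). Camera axes: x right, y up, looking along -z (the intrinsics and any distortion apply to the point x, -y, -z); pixel columns grow to the right and rows downward; lengths in m; the calibration is good to about 2 mm. The wrist camera is an equidistant fisheye: a pixel r from the principal point sees the ray r / f radians off the axis. A picture is of the moment at which its call begins.
- job.job_done(): hands the job in; it is judged then, once.
Trained networks look in the newest picture that a camera, given by its name, has taken for a name from the list of things; names that differ only in an ending like _2 or _b are one class to them, and where a whole thing is asked for, a point or a joint stands for the part that bears it (a point fixed in the world has none). Each returns a list of dicts, best first, with "p" (0 to 1); they miss things now and then, are a little off and sometimes report something else, mostly with a low value. They report only what shows in the picture. A call takes as long as a camera call.
- find_in(query, camera): "uv" ([column, row] in pixels, amid what is visible of it).
- masks_of(query, camera): "region" (384x512 bool, what is visible of it) and "uv" ([column, row] in pixels, amid what is visible of it).
- place_of(query, camera): "uv" ([column, row] in pixels: a listed point, or the origin of a listed thing).
The state is a dict: "time": time; "qpos": joint angles; "joint_vel": joint speeds; "joint_efforts": joint torques, N m; "position": TCP position; "ee_rot": TCP orientation; "contact_force": force on the tool from outside, world axes, zero at the start; "ft_torque": the same for the moment, N m; "gripper_width": finger opening in m; "grasp_force": force on a finger pad.
Only numpy, scipy, OpenCV 4.12 (cv2) and the standard library are available. Lean on these libraries where they do the work, as an engineer would, in place of code of your own. Each camera call takes 0.05 s, during which the arm holds its last target. There are 200 camera calls.

## Working session

There is one attempt and no reset: what is moved stays moved. The work goes in short steps, Python scripts to look and compute and a tool call to move; the robot and the scene stay as the last step left them, time stands still between calls to the robot, and variables do not carry over. Pictures are saved under pics/ and viewed, at most 10 in all, crops included, and the job is handed in when it is done.

Besides the shell and the picture viewer there is one more tool, called after ">>>" as name(argument=value, ...), one argument or row to a line, values as JSON. move_arm: Moves the arm, as the interface text tells. Its arguments: {"type":"object","properties":{"commands":{"type":"array"}},"required":["commands"]}

```bash
mkdir -p pics; cat > h.py <<'E'
import numpy as np, cv2
from rig import readout, imaging, job, find_in, masks_of, place_of
def world(im,uv,z=None):
    u,v=uv; H=im["pixels"].shape[0]; f=H/2/np.tan(np.radians(im["vertical_fov"])/2)
    d=np.array([(u-im["cx"])/f,-(v-im["cy"])/f,-1.]); T=im["pose"]
    if z is None: s=im["z_map"][int(round(v)),int(round(u))]
    else: s=(z-T[2,3])/(T[:3,:3]@d)[2]
    return T[:3,:3]@(d*s)+T[:3,3]
E
python3 - <<'E'
from h import *
s=readout.read_state(); print(s["position"],s["ee_rot"],s["contact_force"],s["time"])
for c in ("top","scene"):
    im=imaging.get_image(c); cv2.imwrite(f"pics/{c}.png",im["pixels"][:,:,::-1])
    print(c,im["pose"].round(3).tolist())
    for n in ("disc_top","square_top","cross_top","bar_top","cup","hedgehog"):
        r=place_of(n,c)[:2]
        for x in r: print(n,round(x["p"],2),np.round(x["uv"],1),world(im,x["uv"]).round(4),world(im,x["uv"],.048).round(4))
E
```

```text
[0.21037293 0.48052688 0.20943129] [-6.43776213e-01 -3.07440317e+00  2.24171846e-03] [-0.6084971   0.38592698 -0.49013108] 0.0
top [[-0.022, 0.996, -0.088, 0.521], [-1.0, -0.021, 0.002, 0.038], [0.0, 0.088, 0.996, 1.013], [0.0, 0.0, 0.0, 1.0]]
disc_top 0.8 [311.4 187.8] [ 0.612  -0.1178  0.0485] [ 0.6121 -0.1179  0.048 ]
disc_top 0.52 [285.3 205.8] [ 0.5659 -0.0474  0.0458] [ 0.5658 -0.0472  0.048 ]
square_top 0.61 [305.1 234.1] [ 0.4904 -0.097   0.0483] [ 0.4904 -0.097   0.048 ]
cross_top 0.63 [325.9 216. ] [ 0.5366 -0.1533  0.0486] [ 0.5366 -0.1534  0.048 ]
bar_top 0.7 [287.1 207.9] [ 0.5602 -0.0518  0.0478] [ 0.5602 -0.0518  0.048 ]
cup 0.57 [267.5 233.5] [0.4933 0.0006 0.0196] [0.4941 0.0016 0.048 ]
cup 0.18 [329.  216.4] [ 0.5354 -0.1623  0.0445] [ 0.5354 -0.1616  0.048 ]
hedgehog 0.81 [339.3 190.6] [ 0.6034 -0.1927  0.0435] [ 0.603  -0.1916  0.048 ]
scene [[-0.12, -0.609, 0.784, 1.294], [0.993, -0.084, 0.087, 0.135], [0.012, 0.788, 0.615, 0.617], [0.0, 0.0, 0.0, 1.0]]
disc_top 0.63 [180.7 198.7] [ 0.6062 -0.1153  0.0516] [ 0.6019 -0.1168  0.048 ]
square_top 0.63 [200.2 172.9] [ 0.4865 -0.0932  0.0509] [ 0.4823 -0.0944  0.048 ]
cross_top 0.52 [173.6 181.1] [ 0.533  -0.1551  0.05  ] [ 0.5303 -0.1561  0.048 ]
cross_top 0.21 [180.1 210.3] [ 0.6386 -0.1089  0.0414] [ 0.6462 -0.1061  0.048 ]
bar_top 0.57 [212.1 188.7] [ 0.5422 -0.0489  0.0422] [ 0.5497 -0.0471  0.048 ]
cup 0.56 [236.5 191.3] [0.5172 0.0123 0.0211] [0.5522 0.0178 0.048 ]
hedgehog 0.54 [150.  203.4] [ 0.6236 -0.1902  0.0421] [ 0.6304 -0.1868  0.048 ]
```

```bash
python3 - <<'E'
import cv2
a=cv2.imread("pics/top.png")[150:290,220:400]; cv2.imwrite("pics/topc.png",cv2.resize(a,None,fx=4,fy=4))
E
```

```text
(no output)
```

View pics/topc.png

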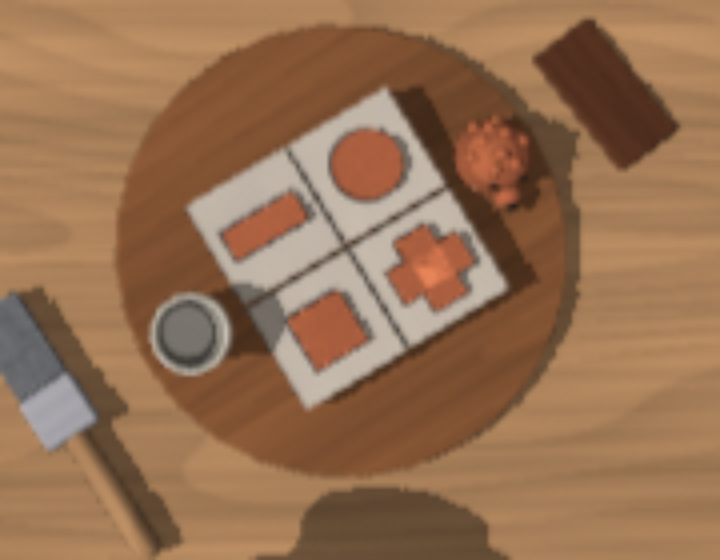

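View pics/scene.png

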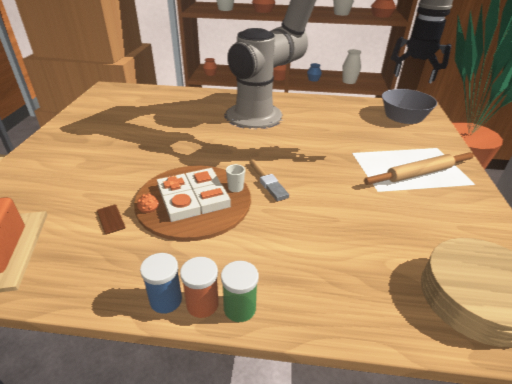

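The top view (4x crop, offset 220,150) shows the disc at px (312,191), the square at (302,232), the cross at (328,217) and the bar at (287,207). The cup is left of the square and the hedgehog right of the disc. Next I refine the centres using colour masks.

```bash
python3 - <<'E'
from h import *
from scipy.spatial.transform import Rotation as R
s=readout.read_state(); M=R.from_rotvec(s["ee_rot"]).as_matrix(); p=s["position"]; print(M.round(3).tolist())
im=imaging.get_image("top"); 
hsv=cv2.cvtColor(cv2.resize(im["pixels"],None,fx=1,fy=1),cv2.COLOR_RGB2HSV)
for n in ("disc","square","cross","bar"):
    r=masks_of(n+"_top","top")
    for x in r[:2]:
        m=x["region"]; vs,us=np.nonzero(m); c=(us.mean(),vs.mean())
        w=np.array([world(im,q) for q in zip(us,vs)]); zt=np.median(w[:,2])
        a=cv2.minAreaRect(w[:,:2].astype(np.float32)*1000)
        g=world(im,c,zt); print(n,round(x["p"],2),m.sum(),np.round(c,1),g.round(4),"rect",np.round(a[0],1),np.round(a[1],1),round(a[2],1),"tool mm",((g-p)@M*1000).round(1))
# block faces
Z=im["z_map"]
for uv in [(291,225),(311,225),(306,210),(300,178.),(290,197.),(335,200),(342,222)]: print(uv,world(im,uv).round(4))
E
```

```text
[[-0.916, 0.401, 0.0], [0.401, 0.916, 0.0], [-0.0, 0.0, -1.0]]
disc 0.61 260 [311.  191.1] [ 0.6034 -0.1166  0.0473] rect [560.9 -56.7] [ 46.1 199.5] 35.7 tool mm [-599.5 -389.7  162.8]
square 0.53 203 [301.4 232.6] [ 0.4945 -0.0876  0.0469] rect [496.6 -35.9] [149.   44.6] 88.0 tool mm [-488.1 -406.9  163.2]
square 0.21 145 [285.  206.5] [ 0.5641 -0.0465  0.0465] rect [564.2 -47.2] [19.9 52.8] 29.6 tool mm [-535.4 -341.3  163.6]
cross 0.58 299 [325.9 217.2] [ 0.5334 -0.1535  0.0477] rect [538.8 -71.5] [216.2  47.3] 86.7 tool mm [-550.2 -451.6  162.4]
cross 0.55 251 [300.9 232.1] [ 0.4959 -0.0862  0.0465] rect [496.6 -36.9] [150.1  47.5] 89.2 tool mm [-488.9 -405.1  163.6]
bar 0.71 172 [286.  206.2] [ 0.5649 -0.0493  0.0464] rect [564.4 -49.4] [23.4 56.6] 30.8 tool mm [-537.2 -343.6  163.7]
(291, 225) [ 0.5149 -0.0614  0.0412]
(311, 225) [ 0.5138 -0.1146  0.04  ]
(306, 210) [ 0.5537 -0.1021  0.0439]
(300, 178.0) [ 0.6429 -0.0928  0.0152]
(290, 197.0) [ 0.5896 -0.0614  0.0378]
(335, 200) [ 0.5803 -0.1866  0.015 ]
(342, 222) [ 0.5199 -0.197   0.0406]
```

>>> move_arm(
  commands=[-600,-390,50,37,0,-600,-390,50,37,0,-600,-390,50,37,0,-600,-390,50,37,0,-600,-390,50,37,0,-600,-390,50,37,0,-600,-390,50,37,0,-600,-390,50,37,0,-600,-390,50,37,0,-600,-390,50,37,0,-600,-390,50,37,0,-600,-390,50,37,0,-600,-390,50,37,0,-600,-390,50,37,0,-600,-390,50,37,0,-600,-390,50,37,0,-600,-390,50,37,0,-600,-390,50,37,0,-600,-390,50,37,0,-600,-390,50,37,0],
)

```text
time: 2.95
position: [0.6036, -0.116, 0.1606]
ee_rot: [1.584, 2.712, 0.0]
contact_force: [0.2, 0.4, -0.2]
gripper_width: 0.0001
grasp_force: 0.0
```

>>> move_arm(
  commands=[0,1,45,0,0,0,1,85,0,0,0,1,103,0,0,0,1,108,0,0,0,1,110,0,0,0,1,111,0,0,0,1,112,0,0,0,1,113,0,0,0,1,114,0,0,0,1,115,0,0,0,1,116,0,0],
)

```text
time: 4.05
position: [0.6047, -0.1166, 0.0441]
ee_rot: [1.586, 2.712, 0.0]
contact_force: [-0.1, 0.4, 1.2]
gripper_width: 0.0003
grasp_force: 0.0
```

>>> move_arm(
  commands=[0,0,1,0,0,0,0,2,0,0,0,0,3,0,0],
)

```text
time: 4.35
position: [0.6046, -0.1165, 0.041]
ee_rot: [-1.586, -2.712, -0.0]
contact_force: [-0.8, -0.5, 0.7]
gripper_width: -0.0001
grasp_force: 0.0
```

>>> move_arm(
  commands=[0,0,0.5,0,0,0,0,1,0,0,0,0,1,0,0],
)

```text
time: 4.65
position: [0.6046, -0.1165, 0.04]
ee_rot: [-1.586, -2.712, -0.0]
contact_force: [-0.0, 0.1, -0.3]
gripper_width: -0.0002
grasp_force: 0.0
```

Force is suspiciously low; checking.

```bash
python3 - <<'E'
from h import *
s=readout.read_state(); print(s["contact_force"],s["position"])
b=imaging.get_image("scene"); t=imaging.get_image("top"); w=imaging.get_image("wrist")
o=cv2.hconcat([cv2.resize(b["pixels"][140:240,110:260],(600,400),interpolation=cv2.INTER_CUBIC)])
cv2.imwrite("pics/s2.png",o[:,:,::-1]); cv2.imwrite("pics/w2.png",w["pixels"][:,:,::-1])
E
```

```text
[-0.03572197  0.10287925 -0.31570646] [ 0.60457523 -0.11648771  0.04001319]
```

View pics/s2.png

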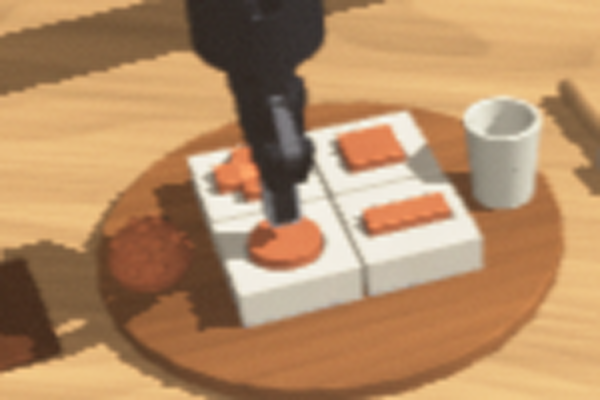

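View pics/w2.png

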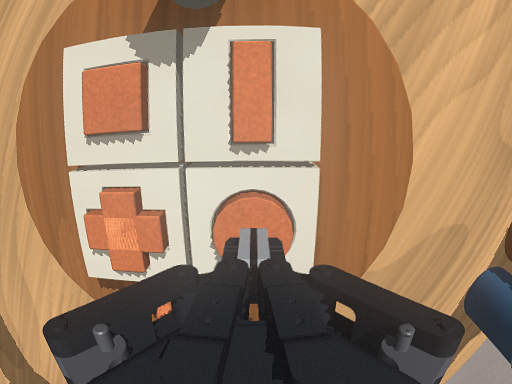

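The scene crop shows the tip on the disc at about (285,225), and the wrist view has the disc at (253,230) under the tip. The depth maps will give its height.

```bash
cat >> h.py <<'E'
P={"disc":(.6035,-.1172),"cross":(.5336,-.1561),"square":(.4947,-.0862),"bar":(.5646,-.0473)}
def heights(c):
    from scipy.ndimage import binary_erosion
    im=imaging.get_image(c); uu,vv=np.meshgrid(np.arange(512),np.arange(384)); f=192/np.tan(np.radians(im["vertical_fov"])/2)
    x,y=uu-im["cx"],vv-im["cy"]
    if c=="wrist":
        r=np.hypot(x,y)+1e-9; k=np.tan(np.minimum(r/f,1.5))/r
    else: k=1/f
    Z=im["z_map"]; d=np.dstack([x*k*Z,-y*k*Z,-Z]); W=d@im["pose"][:3,:3].T+im["pose"][:3,3]
    h=cv2.cvtColor(im["pixels"],cv2.COLOR_RGB2HSV); red=(h[...,1]>120); pale=(h[...,1]<60)&(h[...,2]>120)
    u=np.array([.486,-.874]); v=np.array([-.874,-.486])
    for n,p in P.items():
        q=W[...,:2]-p; a=np.abs(q@u); b=np.abs(q@v); near=(Z>0)&(np.maximum(a,b)<.037)&(W[...,2]>.02)&(W[...,2]<.06)
        A=W[near&red][:,2]; B=W[near&pale][:,2]
        rc=W[near&red][:,:2].mean(0) if len(A) else None
        print(c,n,len(A),len(B),"top pct",np.percentile(A,[25,50,75]).round(4) if len(A) else 0,"block",np.median(B).round(4) if len(B) else 0, rc)
E
python3 - <<'E'
from h import *
for c in("wrist","scene","top"): heights(c)
E
```

```text
wrist disc 2929 7252 top pct [0.0472 0.0477 0.0481] block 0.0405 [ 0.60012563 -0.10895277]
wrist cross 4612 5691 top pct [0.0477 0.0482 0.0486] block 0.0405 [ 0.53623679 -0.15398373]
wrist square 4050 8618 top pct [0.0466 0.047  0.0475] block 0.0405 [ 0.49765505 -0.08618041]
wrist bar 3955 12985 top pct [0.0466 0.0471 0.0476] block 0.0405 [ 0.56564428 -0.04801464]
scene disc 171 314 top pct [0.0481 0.0495 0.0505] block 0.0425 [ 0.61102163 -0.11341318]
scene cross 96 128 top pct [0.049  0.0502 0.0509] block 0.0426 [ 0.54333189 -0.16414281]
scene square 130 249 top pct [0.0477 0.0489 0.0498] block 0.0428 [ 0.50041413 -0.08509598]
scene bar 130 383 top pct [0.0473 0.0489 0.0496] block 0.0425 [ 0.56872117 -0.04640468]
top disc 0 115 top pct 0 block 0.0405 None
top cross 212 160 top pct [0.047  0.0481 0.0492] block 0.0401 [ 0.53714548 -0.15833309]
top square 2 33 top pct [0.022  0.0235 0.0249] block 0.0401 [ 0.49784838 -0.04247747]
top bar 163 475 top pct [0.0456 0.0467 0.0483] block 0.0402 [ 0.56489609 -0.04854275]
```

```bash
python3 - <<'E'
from h import *
im=imaging.get_image("wrist"); f=192/np.tan(np.radians(im["vertical_fov"])/2)
def wp(u,v):
    x,y=u-im["cx"],v-im["cy"]; r=np.hypot(x,y); k=np.tan(r/f)/r; z=im["z_map"][v,u]
    return (im["pose"][:3,:3]@np.array([x*k*z,-y*k*z,-z])+im["pose"][:3,3]).round(4)
print(im["pose"].round(3).tolist())
for v in range(220,262,4): print(v,wp(246,v),wp(262,v))
print(readout.read_state()["position"])
cv2.imwrite("pics/w3.png",cv2.resize(im["pixels"][170:290,180:330],(750,600),interpolation=cv2.INTER_CUBIC)[:,:,::-1])
E
```

```text
[[0.872, -0.473, -0.13, 0.572], [0.49, 0.841, 0.23, -0.059], [0.0, -0.264, 0.965, 0.203], [0.0, 0.0, 0.0, 1.0]]
220 [ 0.5971 -0.1108  0.0483] [ 0.6048 -0.1063  0.0487]
224 [ 0.5984 -0.1131  0.0477] [ 0.6064 -0.1089  0.047 ]
228 [ 0.5965 -0.1089  0.0652] [ 0.6038 -0.1054  0.0639]
232 [ 0.5965 -0.1087  0.0708] [ 0.6032 -0.1048  0.0709]
236 [ 0.5967 -0.1088  0.0753] [ 0.6031 -0.1049  0.0757]
240 [ 0.5969 -0.1089  0.0794] [ 0.6033 -0.1054  0.0792]
244 [ 0.5969 -0.1088  0.0839] [ 0.603  -0.1052  0.0842]
248 [ 0.5967 -0.1082  0.0893] [ 0.6025 -0.1046  0.0898]
252 [ 0.5968 -0.1081  0.0932] [ 0.6031 -0.1057  0.0911]
256 [ 0.597  -0.1084  0.0961] [ 0.6029 -0.1056  0.0952]
260 [ 0.5975 -0.1091  0.0979] [ 0.6028 -0.1056  0.0988]
[ 0.60463373 -0.11649847  0.0401114 ]
```

View pics/w3.png

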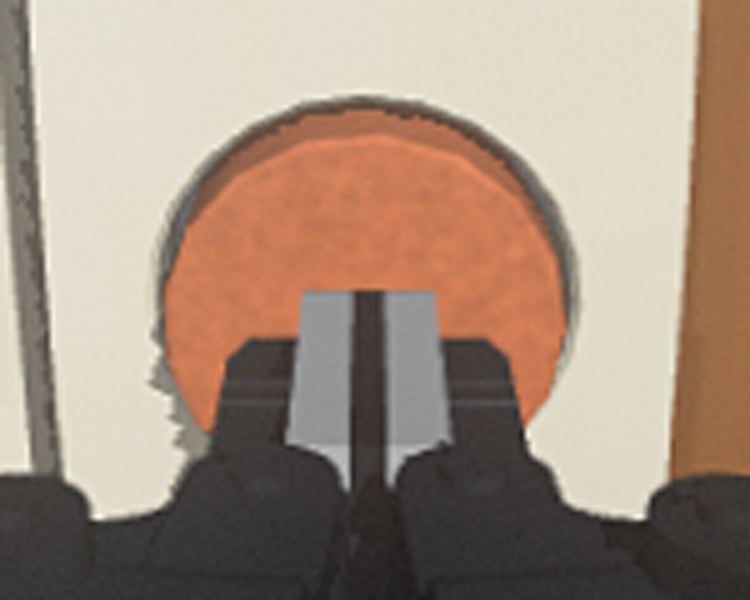

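The wrist crop shows the fingertip's lower edge (370,290) hovering above the disc, which still stands proud. The tip is really about 15 mm above it, so the tip sits higher than the reported TCP. I'll go on down slowly, guided by force.

>>> move_arm(
  commands=[0,0,2,0,0,0,0,4,0,0,0,0,6,0,0,0,0,8,0,0,0,0,10,0,0],
)

```text
time: 5.5
position: [0.6046, -0.1165, 0.0298]
ee_rot: [-1.586, -2.712, -0.0]
contact_force: [0.3, 0.5, -1.3]
gripper_width: 0.0002
grasp_force: 0.0
```

```bash
cat >> h.py <<'E'
def tip():
    im=imaging.get_image("wrist"); f=192/np.tan(np.radians(im["vertical_fov"])/2)
    uu,vv=np.meshgrid(np.arange(512),np.arange(384)); x,y=uu-im["cx"],vv-im["cy"]; r=np.hypot(x,y)+1e-9; k=np.tan(np.minimum(r/f,1.5))/r; Z=im["z_map"]
    W=np.dstack([x*k*Z,-y*k*Z,-Z])@im["pose"][:3,:3].T+im["pose"][:3,3]
    h=cv2.cvtColor(im["pixels"],cv2.COLOR_RGB2HSV); g=(h[...,1]<60)&(uu>235)&(uu<272)&(vv>205)&(vv<262)&(h[...,2]>90)
    w=W[g]; p=readout.read_state()["position"]; w=w[np.linalg.norm(w[:,:2]-p[:2],axis=1)<.025]
    print("tip z",np.sort(w[:,2])[:12].round(4),"tcp",p)
E
python3 -c "
from h import *
tip(); heights('wrist')"
```

```text
tip z [0.0482 0.0485 0.0537 0.0542 0.0543 0.0543 0.0544 0.0544 0.0545 0.0545
 0.0547 0.0547] tcp [ 0.60437109 -0.1164318   0.02947776]
wrist disc 2839 7713 top pct [0.0471 0.0476 0.0481] block 0.0406 [ 0.59967003 -0.10781302]
wrist cross 5159 5791 top pct [0.0477 0.0482 0.0486] block 0.0405 [ 0.5367418  -0.15354835]
wrist square 4470 9455 top pct [0.0465 0.047  0.0475] block 0.0405 [ 0.49775047 -0.08615986]
wrist bar 4565 14716 top pct [0.0466 0.0471 0.0475] block 0.0405 [ 0.56575717 -0.04815786]
```

>>> move_arm(
  commands=[0,0,1,0,0,0,0,2,0,0,0,0,3,0,0,0,0,4,0,0,0,0,5,0,0],
)

```text
time: 6.1
position: [0.6047, -0.1166, 0.0254]
ee_rot: [1.586, 2.711, 0.0]
contact_force: [-1.1, 0.3, 3.3]
gripper_width: 0.0001
grasp_force: 1.3
```

>>> move_arm(
  commands=[0,0,0.5,0,0,0,0,1,0,0,0,0,1.5,0,0,0,0,2,0,0],
)

```text
time: 6.5
position: [0.6047, -0.1165, 0.0231]
ee_rot: [1.586, 2.712, 0.0]
contact_force: [-0.8, 0.6, 3.6]
gripper_width: 0.0001
grasp_force: 1.3
```

```bash
python3 -c "
from h import *
tip(); heights('wrist'); print(readout.read_state()['contact_force'])"
```

```text
tip z [0.0433 0.0441 0.0465 0.0477 0.0477 0.0478 0.0478 0.0479 0.0479 0.0481
 0.0481 0.0482] tcp [ 0.60468328 -0.11651323  0.02302115]
wrist disc 2718 8139 top pct [0.0432 0.0436 0.044 ] block 0.0405 [ 0.59962002 -0.10822656]
wrist cross 5388 5870 top pct [0.0477 0.0482 0.0486] block 0.0405 [ 0.53664675 -0.15346685]
wrist square 4904 10013 top pct [0.0465 0.047  0.0475] block 0.0405 [ 0.49826435 -0.08591517]
wrist bar 4927 16009 top pct [0.0467 0.0471 0.0475] block 0.0405 [ 0.56569353 -0.04826088]
[-0.89422622 -0.24388526  1.53797738]
```

The disc has moved from 7 mm to 3.1 mm proud. Push 4.1 mm more, to about 1 mm below level.

>>> move_arm(
  commands=[0,0,0.7,0,0,0,0,1.4,0,0,0,0,2.1,0,0,0,0,2.8,0,0,0,0,3.5,0,0,0,0,4.1,0,0,0,0,4.1,0,0],
)

```text
time: 7.3
position: [0.6047, -0.1165, 0.0189]
ee_rot: [1.586, 2.712, 0.0]
contact_force: [0.4, 0.3, 1.3]
gripper_width: -0.0001
grasp_force: 0.7
```

```bash
python3 -c "
from h import *
heights('wrist'); print(readout.read_state()['contact_force'],readout.read_state()['position'])"
```

```text
wrist disc 2551 8454 top pct [0.039  0.0395 0.0399] block 0.0405 [ 0.59978308 -0.10876241]
wrist cross 5557 5928 top pct [0.0477 0.0482 0.0486] block 0.0405 [ 0.53670202 -0.15311462]
wrist square 4999 10390 top pct [0.0465 0.047  0.0475] block 0.0405 [ 0.49811439 -0.08597867]
wrist bar 5277 16873 top pct [0.0466 0.0471 0.0476] block 0.0405 [ 0.56568088 -0.04810147]
[-0.26175588  0.38287917  1.48208337] [ 0.60468396 -0.11653288  0.01888265]
```

>>> move_arm(
  commands=[0,0,-20,0,0,0,0,-45,0,0,0,0,-45,0,0,25,-25,-45,0,0,55,-55,-45,0,0,80,-80,-45,0,0,80,-80,-45,0,0,80,-80,-25,0,0,80,-80,-13,0,0,80,-80,-11,0,0,80,-80,-11,0,0],
)

```text
time: 8.45
position: [0.4957, -0.086, 0.0293]
ee_rot: [-1.586, -2.711, 0.0]
contact_force: [-0.1, 0.0, -0.0]
gripper_width: 0.0001
grasp_force: 0.0
```

```bash
python3 - <<'E'
from h import *
heights('wrist'); s=readout.read_state(); print(s['contact_force'],s['position'],s["time"])
w=imaging.get_image("wrist"); cv2.imwrite("pics/w4.png",w["pixels"][:,:,::-1])
E
```

```text
wrist disc 26 421 top pct [0.039  0.0395 0.0398] block 0.0405 [ 0.58539628 -0.10773794]
wrist cross 64 76 top pct [0.0413 0.0436 0.045 ] block 0.0406 [ 0.52279088 -0.13380251]
wrist square 2368 8647 top pct [0.0464 0.047  0.0475] block 0.0405 [ 0.4896881  -0.07713761]
wrist bar 2707 8285 top pct [0.0467 0.0471 0.0475] block 0.0406 [ 0.56336628 -0.04572955]
[-0.53945762  0.01824268  1.29969443] [ 0.49600614 -0.08610984  0.02982652] 8.5
```

View pics/w4.png

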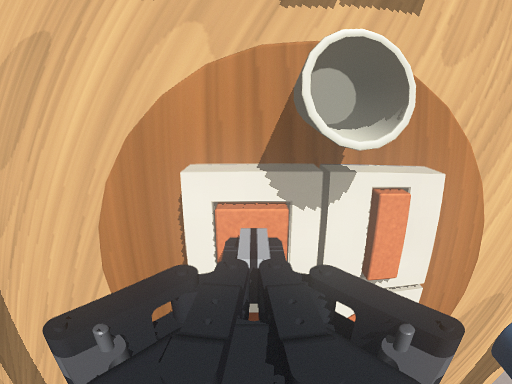

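The tip at (253,235) is over the square's middle and the cup is clear. Pressing down.

>>> move_arm(
  commands=[0,0,1,0,0,0,0,2,0,0,0,0,3,0,0,0,0,4,0,0,0,0,5,0,0,0,0,6,0,0,0,0,7,0,0],
)

```text
time: 9.25
position: [0.4958, -0.086, 0.0231]
ee_rot: [1.586, 2.711, 0.0]
contact_force: [-0.5, -0.4, 2.5]
gripper_width: 0.0004
grasp_force: 1.3
```

>>> move_arm(
  commands=[0,0,0.7,0,0,0,0,1.4,0,0,0,0,2.1,0,0,0,0,2.8,0,0,0,0,3.5,0,0,0,0,3.8,0,0,0,0,3.8,0,0],
)

```text
time: 9.95
position: [0.4958, -0.086, 0.0191]
ee_rot: [1.586, 2.712, 0.0]
contact_force: [0.0, 0.1, 1.0]
gripper_width: -0.0002
grasp_force: 0.6
```

```bash
python3 - <<'E'
from h import *
heights('wrist'); s=readout.read_state(); print(s['contact_force'],s['position'],s["time"])
E
```

```text
wrist disc 0 314 top pct 0 block 0.0405 None
wrist cross 0 101 top pct 0 block 0.0405 None
wrist square 2015 9470 top pct [0.0393 0.0397 0.0402] block 0.0405 [ 0.48993985 -0.07777388]
wrist bar 2894 8612 top pct [0.0467 0.0471 0.0475] block 0.0406 [ 0.56311678 -0.04529371]
[ 0.09878527 -0.10314359  0.25161748] [ 0.49577491 -0.08602589  0.01913361] 10.0
```

>>> move_arm(
  commands=[0,0,-20,0,0,0,0,-45,0,0,0,0,-45,0,0,-25,0,-45,0,0,-55,-1,-45,0,0,-79,-1,-45,0,0,-79,-1,-45,0,0,-79,-1,-25,0,0,-79,-1,-14,0,0,-79,-1,-12,0,0,-79,-1,-12,0,0],
)

```text
time: 11.1
position: [0.533, -0.1547, 0.0307]
ee_rot: [-1.585, -2.711, 0.0]
contact_force: [-0.5, -0.4, -0.1]
gripper_width: -0.0
grasp_force: 0.0
```

```bash
python3 - <<'E'
from h import *
heights('wrist'); s=readout.read_state(); print(s['contact_force'],s['position'],s["time"])
w=imaging.get_image("wrist"); cv2.imwrite("pics/w5.png",w["pixels"][:,:,::-1])
E
```

```text
wrist disc 3594 7197 top pct [0.0391 0.0395 0.0399] block 0.0405 [ 0.60327692 -0.11701419]
wrist cross 3501 6794 top pct [0.0476 0.0482 0.0487] block 0.0405 [ 0.53038461 -0.14728267]
wrist square 5397 13127 top pct [0.0393 0.0397 0.0402] block 0.0405 [ 0.4959861  -0.08735988]
wrist bar 3175 10595 top pct [0.0466 0.0471 0.0476] block 0.0406 [ 0.56484667 -0.04839954]
[ 0.93462191  0.95423686 -0.08931356] [ 0.53350752 -0.15500884  0.03126176] 11.15
```

View pics/w5.png

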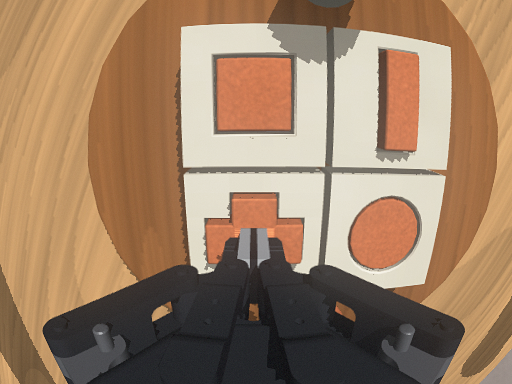

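The square and disc lie slightly below their faces, and the tip at (253,235) is centred on the cross. Pressing down.

>>> move_arm(
  commands=[0,0,1,0,0,0,0,2,0,0,0,0,3,0,0,0,0,4,0,0,0,0,5,0,0,0,0,6,0,0,0,0,7,0,0,0,0,8,0,0],
)

```text
time: 12.0
position: [0.5336, -0.1554, 0.0232]
ee_rot: [1.586, 2.711, 0.0]
contact_force: [-0.2, -0.3, 2.6]
gripper_width: 0.0004
grasp_force: 1.3
```

>>> move_arm(
  commands=[0,0,0.7,0,0,0,0,1.4,0,0,0,0,2.1,0,0,0,0,2.8,0,0,0,0,3.5,0,0,0,0,4,0,0,0,0,4,0,0],
)

```text
time: 12.7
position: [0.5336, -0.1554, 0.0191]
ee_rot: [1.586, 2.712, 0.0]
contact_force: [0.6, 0.5, 1.3]
gripper_width: 0.0
grasp_force: 0.6
```

```bash
python3 - <<'E'
from h import *
heights('wrist'); s=readout.read_state(); print(s['contact_force'],s['position'],s["time"])
E
```

```text
wrist disc 3931 7490 top pct [0.0391 0.0395 0.0399] block 0.0405 [ 0.60311633 -0.1170139 ]
wrist cross 3103 7657 top pct [0.0393 0.0397 0.0401] block 0.0405 [ 0.53090691 -0.14817646]
wrist square 6282 15212 top pct [0.0393 0.0397 0.0402] block 0.0405 [ 0.49608799 -0.08746203]
wrist bar 3572 11740 top pct [0.0467 0.0471 0.0475] block 0.0405 [ 0.56483415 -0.04845258]
[ 0.20187613 -0.0270578   1.02311316] [ 0.5336061  -0.15534147  0.01908805] 12.75
```

All three are about 0.8–1 mm below level. Retreat straight up and check.

>>> move_arm(
  commands=[0,0,-10,0,0,0,0,-50,0,0,0,0,-100,0,0,0,0,-140,0,0,0,0,-140,0,0,0,0,-140,0,0],
)

```text
time: 13.35
position: [0.5337, -0.1554, 0.1604]
ee_rot: [1.585, 2.71, 0.0]
contact_force: [-0.5, -0.1, 0.8]
gripper_width: 0.0003
grasp_force: 0.0
```

```bash
python3 - <<'E'
from h import *
heights('wrist'); s=readout.read_state(); print(s['contact_force'],s['position'],s["time"],np.abs(s["joint_vel"]).max())
im=imaging.get_image("scene"); cv2.imwrite("pics/s6.png",cv2.resize(im["pixels"][130:250,80:300],(733,400))[:,:,::-1])
E
```

```text
wrist disc 1525 3343 top pct [0.0391 0.0395 0.04  ] block 0.0406 [ 0.60411276 -0.11733467]
wrist cross 1910 3280 top pct [0.0392 0.0397 0.0402] block 0.0405 [ 0.53523128 -0.15622693]
wrist square 1646 4064 top pct [0.0392 0.0397 0.0402] block 0.0405 [ 0.49578564 -0.08750081]
wrist bar 1140 3989 top pct [0.0466 0.0472 0.0476] block 0.0405 [ 0.56513591 -0.04804707]
[ 0.31485527 -0.16654742 -1.49474137] [ 0.53296082 -0.15510298  0.15897392] 13.4 0.02545825003266408
```

View pics/s6.png

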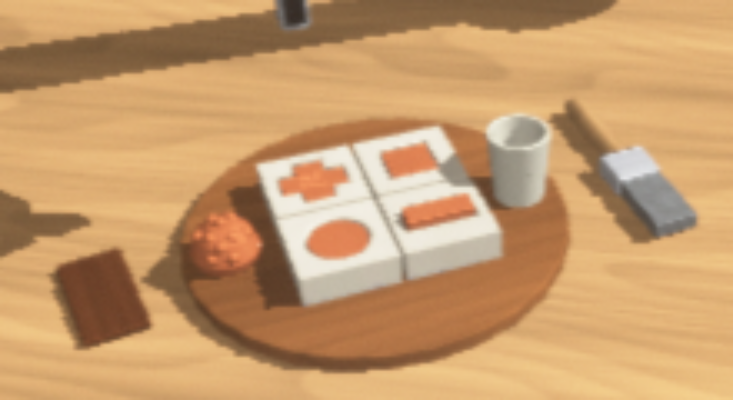

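The disc (338,238), cross (313,182) and square (410,160) are flush. The bar (438,210) still stands proud, and the other things are where they were.

```bash
python3 -c "
from rig import job
print(job.job_done())"
```

```text
the job is handed in; nothing more can be done
None
```

The disc, square and cross were pressed in that order to about 1 mm below their block faces; the bar still stands proud, the cup, hedgehog, brush and rib look unmoved, and the job is handed in.

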